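# Let the worn roller into the scrap bin, then shut the lid softly

### The arm

A 6-joint arm with a two-finger parallel gripper is mounted at the origin on the work surface. World frame = base frame: x ahead of the robot, y to its left, z up, the work surface at z = 0. Lengths are in m, angles in rad, forces in N, time in s.
With the tool pointing down it reaches from about 0.425 to 0.95 m from the base axis. Payload 3.5 kg.
Tool frame: the origin (TCP) lies midway between the tips of the shut fingers; the grasp point (between the pads) lies 19 mm behind it (ctrl.pinch_z is the distance from the TCP to the grasp point, in m); z points along the fingers, y is the line along which they close (so a half turn about z gives the same grasp; the last joint's range is limited). The gripper opens to 85 mm and grips with 20 to 120 N. Pads are 22 mm wide; open, the fingers measure 114 mm over their backs; the gripper's body (76 mm by 85 mm) begins 54 mm behind the grasp point. The pads swing forward as they close: fully open they stand 13 mm farther back than shut.
Start: joints at [1.138, 0.286, 1.577, -0, 1.279, -0.15], TCP at [0.188, 0.648, 0.231] pointing down, gripper open.
Joint ranges: [-2.77, 2.77], [-0.9, 2.22], [0.21, 2.48], [-1.53, 4.67], [0.24, 2.81], [-2.84, 2.84]. Speed limits (rad/s): [2.79, 2.79, 3.14, 3.14, 3.14, 3.14].

### API

Orientations are given as a unit quaternion [x, y, z, w].
In Python, from plant import get_state, viewer, sign_off, ctrl gives the robot as it stands. The module is installed in compiled form; this text tells all that it offers.
- The arm moves only by the shell command python3 -m handwheel 'ROWS' [FORCE]. ROWS is JSON, a list that holds one entry, the list of rows, each a list of 5 numbers: the finger opening in m, from 0 to 0.0854, then the shift along the tool's x, y, z in m, then the turn about the tool's z in degrees. In form: [[[claw, x, y, z, spin], ...]]. A call has 1 to 12 rows; each row shifts and turns the commanded pose from where the row before left it, along the tool's axes as they then stand; what a row does not reach is not made up. A row lasts 1/12 s, in which the tool goes at most 41.7 mm and 7.16 degrees, less where a joint would pass 70% of its speed; a pose out of reach is approached as far as the arm can. A call is refused whole if a number of a shift passes 0.0417 or a number of a turn 7.16, either way. A call with a gripper value outside its range is refused whole. The fingers move at their own pace and stop on an object; FORCE is the grip in N (left out, the last holds). Time passes only in rows, so rows that do not move let the fingers close. It gives the time, the measured TCP pose, the force, the opening and the grip force at its end, in the units of the state.
- get_state(): the state, without advancing time (a new reading comes with each control period).
- viewer.read_camera(name): name is "scene" or "top"; returns the picture (400x640x3 uint8, blue, green, red); there is no depth.
- viewer.camera_params(name): a dict with "fov_y" (degrees; the focal length in pixels is half the picture's height over the tangent of half this angle, whatever the lens; pixels are square), "cx", "cy" (the principal point, pixels), "xyz" and "attitude" of the camera in the world. Camera axes: x right, y up, looking along -z (the intrinsics and any distortion apply to the point x, -y, -z); pixel columns grow to the right and rows downward; lengths in m; the calibration is good to about 2 mm. A picture is of the moment at which its call begins. camera_params takes no time and is no camera call.
- sign_off(): hands the job in; it is judged then, once.
Trained networks look in the newest picture that a camera, given by its name, has taken for a name from the list of things; names that differ only in an ending like _2 or _b are one class to them, and where a whole thing is asked for, a point or a joint stands for the part that bears it (a point fixed in the world has none). Each returns a list of dicts, best first, with "confidence" (0 to 1); they miss things now and then, are a little off and sometimes report something else, mostly with a low value. They report only what shows in the picture. A call takes as long as a camera call. They do not tell look-alikes from the thing itself.
- viewer.look_for(camera, name): "extent" ([left, top, width, height] as shares, 0 to 1, of the picture: columns of its width, rows of its height, round what is visible of it).
- viewer.outline_of(camera, name): "mask" (400x640 bool, what is visible of it) and "extent" ([left, top, width, height] as shares, 0 to 1, of the picture: columns of its width, rows of its height, round what is visible of it).
- viewer.pinpoint(camera, name): "xy" ([column, row] as shares, 0 to 1, of the picture: columns of its width, rows of its height: a listed point, or the origin of a listed thing).
The state is a dict: "time": time; "qpos": joint angles; "dq": joint speeds; "joint_efforts": joint torques, N m; "eef_pos": TCP position; "tcp_rot": TCP orientation; "contact_force": force on the tool from outside, world axes, zero at the start; "wrist_torque": the same for the moment, N m; "opening": opening from 0.0 (shut) to 1.0 (fully open); "finger_force": force on a finger pad.
Only numpy, scipy, OpenCV 4.12 (cv2) and the standard library are available. Lean on these libraries where they do the work, as an engineer would, in place of code of your own. Each camera call takes 0.05 s, during which the arm holds its last target. There are 200 camera calls.

### The job

A worn steel roller waits on the chute of the scrap bin, held back by the closed lid. Press the bin's lever down with the fingertips until the lid stands fully open and keep it there until the roller has rolled in by itself, then ease the lever up so that the lid comes down gently without slamming, and finish with the lid shut and the hand away. Work the lid by its lever alone, do not touch the lid itself or the roller, and leave undisturbed the other things on the bench.

Things in the scene. Friction and masses are not known exactly. Their poses are not given: they have to be found in the camera images.
- bin: the scrap bin: square grey sheet-metal box fixed to the bench, 200 x 200 mm, 150 mm high, 4 mm walls. Origin: centre of its underside; -x is its front (towards the robot, yaw up to 0.3 rad), +y its left, z up. On its +y side a steel chute, 68 mm wide (bin x -54 to +14 mm), 110 mm long, slopes down to the rim; along its -y side runs the lever
- lid (a joint): angle of the steel lid, rad: 0 shut, 1.08 fully open. A 204 mm square cap, 32 mm high, about 0.5 kg, hinged at the bin's back (+x) rim, 150 mm up; its front swings up and back. Linked to the lever, it turns 3 times as far and fast. No spring or brake: let go, it falls and slams. A pad speed of 0.05 m/s gives 0.8 rad/s at the lid, which is gentle; over 2 rad/s near shut is a slam
- lid_edge (a point): middle of the top front edge of the lid, 200 mm from the hinge, 182 mm above the bench when shut
- lever (a joint): angle of the lever, rad: 0 up (lid shut), 0.36 pressed to its stop (lid fully open). A flat steel bar on edge along the bin's -y side, 16 mm high, 6 mm thick, sticking out 115 mm in front of the bin. It needs 3 to 10 N at the pad, less as the lid rises; the stop is hard, so the force leaps there; the lid's weight pushes it back up
- pad_top (a point): centre of the top of the lever's pad, the plate at its front end to press on: 50 mm (bin x) x 70 mm (bin y), 8 mm thick. Lever up: 190 mm in front of the bin's centre, 85 mm to its -y side, 152 mm above the bench; at the stop: 68 mm lower, 17 mm nearer the bin, tilted 0.36 rad, front edge down. x axis: along the lever to the bin's back; z: normal of the face
- lever_pivot (a point): point on the lever's hinge axis (parallel to bin y) in line with the pad's centre: 138 mm above the bench; the pad's top centre lies 190 mm in front of it and 14 mm higher when the lever is up
- roller_center (a point): centre of the worn steel roller, a cylinder 26 mm in diameter and 50 mm long, about 170 g, lying on the chute with its axis along bin x, against the lid's +y side; it rolls into the bin by itself once the lid is up by about 0.3 rad
- roller: the same roller; origin at a point of its surface, the underside at the start
- spray_bottle: white spray bottle with a trigger head, 74 mm wide, 236 mm high, standing on the -y side of the bin; origin: centre of its underside
- grease_jar: amber jar with steel cap, 60 mm wide, 55 mm high, right of the lever's pad (bin -y); origin: centre of its underside
- mug: white mug, 76 mm wide, 85 mm high, in front of the bin's +y half; origin: centre of its underside
- bearing: steel bearing ring lying flat, 52 mm outside, 15 mm high, in front of the bin left of the pad; origin: centre of its underside
- pliers: pliers with red grips, 190 mm long, lying to the left (+y); origin: below the middle of the grips, on the bench
- screwdriver: red-handled screwdriver lying at the right (-y); origin: centre of its underside
There are look-alikes about, which are no part of the job. Leave any brown or pink look-alike of the roller alone.

How it is judged:
On the way, in this order (a step that is already met when the one before it is completed fails the run):
1. the lid is held fully open by the lever and the roller has rolled into the bin (value of joint lid above 0.9 rad and x of roller_center in the frame of bin between -0.098 and 0.098 m and y of roller_center in the frame of bin between -0.098 and 0.098 m and z of roller_center in the frame of bin below 0.08 m), for 0.3 s.
2. the lid is shut again (value of joint lid below 0.03 rad and value of joint lever below 0.02 rad), for 0.2 s.
At the end, for the whole second after the job is handed in: the lid is shut (within 0.03 rad) and at rest, the lever is up, and the roller lies at rest inside the bin (all of step 2 and x of roller_center in the frame of bin between -0.098 and 0.098 m and y of roller_center in the frame of bin between -0.098 and 0.098 m and z of roller_center in the frame of bin below 0.08 m and velocity of joint lid between -0.05 and 0.05 rad/s and linear speed of roller below 0.05 m/s); the robot touches nothing.
It fails at once if the lid slams: nearly shut (below 0.3 rad) it is falling faster than 2 rad/s (value of joint lid below 0.3 rad and velocity of joint lid below -2 rad/s).
It fails at once if the robot touches the lid itself (contact force between any of the fingers, the arm and lid above 1 N).
It fails at once if the robot touches the roller (contact force between any of the fingers, the arm and roller above 0.5 N).
It fails at once if the roller is lifted (height (world z) of roller_center above 0.23 m).
It fails at once if another thing on the bench is shifted by more than 30 mm, lifted or tipped (distance of any of spray_bottle, grease_jar, mug, bearing, pliers, screwdriver from where it was at the start of the episode above 0.03 m or angle between any of spray_bottle, grease_jar, mug, bearing, pliers, screwdriver's own z axis and vertical above 0.4 rad).
It also fails if it takes over 43 s, if anything falls off the work surface, if the arm or the gripper's body presses on something with over 40 N, if the wrist force passes 120 N, or if a joint passes its speed limit or range.

## Working session

There is one attempt and no reset: what is moved stays moved. The work goes in short steps, Python scripts to look and compute and a shell command to move; the robot and the scene stay as the last step left them, time stands still between calls to the robot, and variables do not carry over. Pictures are saved under pics/ and viewed, at most 10 in all, crops included, and the job is handed in when it is done.

```bash
mkdir -p pics
cat > h.py <<'E'
import numpy as np, cv2
from scipy.spatial.transform import Rotation as R
from plant import get_state, viewer, sign_off, ctrl
def ray(cam,xy):
    p=viewer.camera_params(cam); f=200/np.tan(np.radians(p["fov_y"])/2)
    u,v=xy[0]*640,xy[1]*400
    d=np.array([(u-p["cx"])/f,-(v-p["cy"])/f,-1.])
    a=np.array(p["attitude"]); M=R.from_quat(a).as_matrix() if a.size==4 else a.reshape(3,3)
    return np.array(p["xyz"]),M@d/np.linalg.norm(d)
def onz(cam,xy,z):
    o,d=ray(cam,xy); return o+d*(z-o[2])/d[2]
def tri(a,b):
    o1,d1=ray("scene",a);o2,d2=ray("top",b)
    s=np.linalg.lstsq(np.c_[d1,-d2],o2-o1,rcond=None)[0]
    p,q=o1+s[0]*d1,o2+s[1]*d2
    return (p+q)/2,np.linalg.norm(p-q)
E
python3 - <<'E'
from h import *
print(viewer.camera_params("scene"),viewer.camera_params("top"))
ims=[viewer.read_camera(c) for c in("scene","top")]
for c,i in zip(("scene","top"),ims): cv2.imwrite(f"pics/{c}0.png",i)
for n in ["bin","pad_top","lid_edge","lever_pivot","roller_center","grease_jar","spray_bottle","mug","bearing"]:
    r=[viewer.pinpoint(c,n) for c in("scene","top")]
    print(n,[[(np.round(np.array(d["xy"])*[640,400]).tolist(),round(d["confidence"],2)) for d in x[:3]] for x in r])
    if r[0] and r[1]:
        p,e=tri(r[0][0]["xy"],r[1][0]["xy"]);print("   ",p.round(3),e.round(4))
print(get_state())
E
```

```text
{'fov_y': 49.03491742164516, 'cx': 313.0170491129502, 'cy': 197.06411223814396, 'xyz': array([1.10126194, 0.5393816 , 1.43238032]), 'attitude': array([0.09503172, 0.26339549, 0.89946097, 0.33550225])} {'fov_y': 43.823445245781876, 'cx': 323.52337018989033, 'cy': 191.1088694552409, 'xyz': array([ 0.36620489, -0.0748395 ,  1.53623199]), 'attitude': array([ 0.04274568, -0.05621283, -0.70493846,  0.70574407])}
bin [[([317.0, 254.0], 0.55)], []]
pad_top [[], [([283.0, 222.0], 0.79)]]
lid_edge [[([337.0, 223.0], 0.56)], [([264.0, 184.0], 0.78)]]
    [0.581 0.059 0.169] 0.0127
lever_pivot [[], [([304.0, 159.0], 0.84)]]
roller_center [[([335.0, 327.0], 0.52), ([333.0, 265.0], 0.43), ([365.0, 311.0], 0.41)], [([235.0, 145.0], 0.63), ([191.0, 162.0], 0.42), ([211.0, 126.0], 0.38)]]
    [ 0.759  0.22  -0.179] 0.039
grease_jar [[([321.0, 191.0], 0.71), ([293.0, 204.0], 0.21)], [([333.0, 234.0], 0.55), ([226.0, 198.0], 0.21)]]
    [ 0.461 -0.146  0.001] 0.0314
spray_bottle [[([295.0, 201.0], 0.59), ([324.0, 191.0], 0.26)], [([346.0, 190.0], 0.9), ([227.0, 201.0], 0.55)]]
    [ 0.584 -0.174  0.029
[... 234 characters left out ...]
2202
{'time': 1.0, 'qpos': array([ 1.13799594e+00,  2.86276262e-01,  1.57667574e+00,  1.16448492e-05,
        1.27858770e+00, -1.50012739e-01]), 'dq': array([ 0.00220034, -0.00192213,  0.00049927,  0.00010263, -0.00124488,
        0.00016994]), 'joint_efforts': array([ 1.14313618e-03, -4.05965853e+01, -2.92953050e+01, -8.10880510e-05,
        5.39172524e-04, -7.28348795e-06]), 'eef_pos': array([0.18832489, 0.64819661, 0.23135386]), 'tcp_rot': array([1.40924825e-01, 9.90020299e-01, 2.69610632e-05, 2.26577442e-06]), 'contact_force': array([ 0.74476783, -0.55069485, -0.30863193]), 'wrist_torque': array([ 0.01582369,  0.00262986, -0.04214613]), 'finger_force': 0.0, 'opening': 1.0025790887846024}
```

Run:
```python
import cv2
a=cv2.imread("pics/scene0.png");b=cv2.imread("pics/top0.png")
cv2.imwrite("pics/s1.png",cv2.resize(a[140:360,220:500],None,fx=2.7,fy=2.7,interpolation=2))
cv2.imwrite("pics/t1.png",cv2.resize(b[80:280,160:420],None,fx=3,fy=3,interpolation=2))
```

```text
(no output)
```

View pics/s1.png

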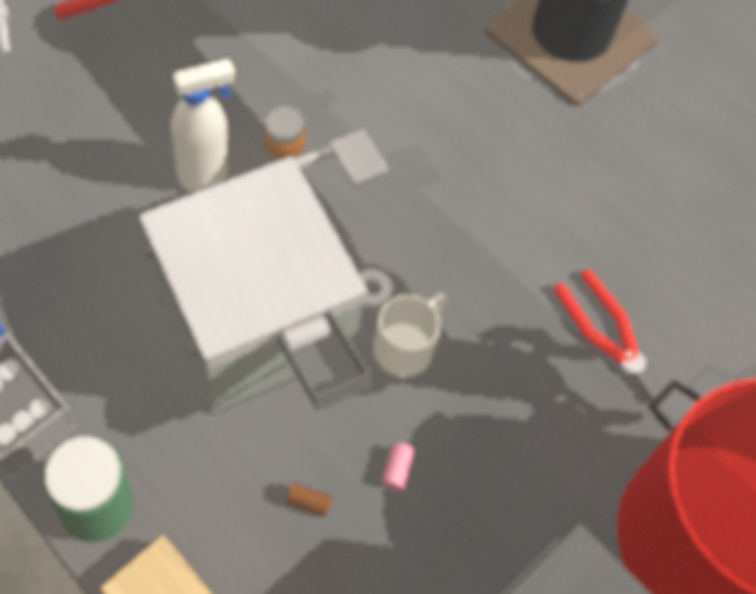

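View pics/t1.png

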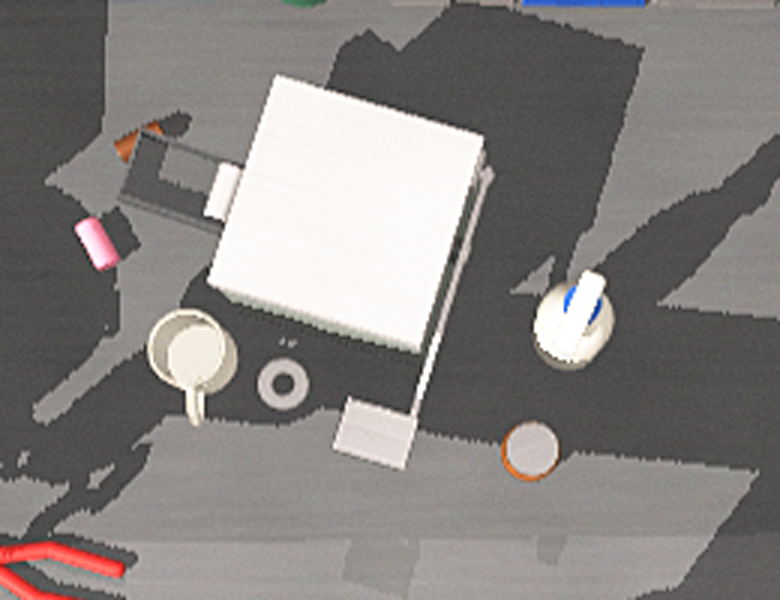

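The steel roller lies on the chute at scene (334,263), top (234,144). The brown one (scene (335,325), top (206,127)) and the pink one (scene (368,312), top (192,161)) lie on the bench and are look-alikes. The pad shows at scene (353,198), top (285,224); the jar, bearing and mug stand around it.

Run:
```python
from h import *
S=lambda x,y:((x/2.7+220)/640,(y/2.7+140)/400)
T=lambda x,y:((x/3+160)/640,(y/3+80)/400)
L={}
for n,s,t in [("F-",(290,158),(420,352)),("F+",(367,292),(210,284)),("B+",(207,360),(278,76)),("B-",(141,215),(484,135)),
 ("pad",(360,157),(375,433)),("p1",(333,143),(418,416)),("p2",(365,130),(405,469)),("p3",(388,162),(332,450)),("p4",(356,183),(347,397)),("roller",(307,331),(223,192)),("jartop",(284,122),(531,448)),("muglip",(407,315),(192,350)),("bearing",(375,287),(283,384))]:
    p,e=tri(S(*s),T(*t));L[n]=p;print(n,p.round(3),e.round(4))
f=(L["F-"]+L["F+"])/2;b=(L["B-"]+L["B+"])/2
print("edge",f,"len",np.linalg.norm(L["F-"]-L["F+"]),np.linalg.norm(f-b))
d=b-f;y1=np.arctan2(d[1],d[0]);w=L["F+"]-L["F-"];y2=np.arctan2(-w[0],w[1]);print("yaw",y1,y2)
yaw=(y1+y2)/2;c=(f+b)/2;M=R.from_euler("z",yaw).as_matrix()
print("bin",c, "pad pred",c*[1,1,0]+M@[-.19,-.085,.152])
print("padbin",M.T@(L["pad"]-c*[1,1,0]))
# pixel of lid corners with known heights in top view
for n,t in [("F-",(420,352)),("F+",(210,284)),("B+",(278,76)),("B-",(484,135))]: print(n,onz("top",T(*t),.182).round(3))
print("pad",onz("top",T(375,433),.152).round(3),onz("scene",S(360,157),.152).round(3), "jar",onz("top",T(531,448),.055),"mug",onz("top",T(192,350),.085),"bear",onz("top",T(283,384),.015))
```

```text
F- [ 0.544 -0.038  0.165] 0.0057
F+ [0.604 0.16  0.169] 0.0017
B+ [0.802 0.102 0.171] 0.0046
B- [ 0.744 -0.093  0.179] 0.0037
pad [0.468 0.007 0.144] 0.0022
p1 [ 0.482 -0.031  0.147] 0.0061
p2 [ 0.434 -0.02   0.142] 0.0041
p3 [0.452 0.044 0.159] 0.0022
p4 [0.501 0.034 0.148] 0.0028
roller [0.691 0.15  0.17 ] 0.0023
jartop [ 0.461 -0.144  0.049] 0.0002
muglip [0.554 0.19  0.083] 0.0002
bearing [0.527 0.111 0.006] 0.0046
edge [0.57384929 0.06093554 0.16732813] len 0.20652437315616998 0.20726111902959016
yaw -0.27779218031464326 -0.295704621943767
bin [0.67343801 0.03253628 0.17118307] pad pred [0.46715501 0.00474558 0.152     ]
padbin [-0.19017122 -0.08245529  0.1436976 ]
F- [ 0.54  -0.036  0.182]
F+ [0.602 0.157 0.182]
B+ [0.8   0.098 0.182]
B- [ 0.744 -0.095  0.182]
pad [0.468 0.006 0.152] [0.471 0.012 0.152] jar [ 0.46021295 -0.14326625  0.055     ] mug [0.55366709 0.18930386 0.085     ] bear [0.52787043 0.10837215 0.015     ]
```

The lid corners give 206 mm sides and a height of about 0.17. The pad is at (0.468, 0.006, ~0.15), which matches the text, and the bin's yaw is −0.287. The tool's x already points along bin −x. I'll check the full view before choosing a path.

View pics/top0.png

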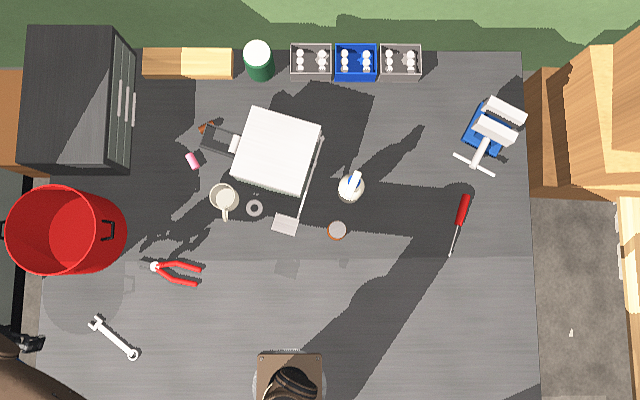

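View pics/scene0.png

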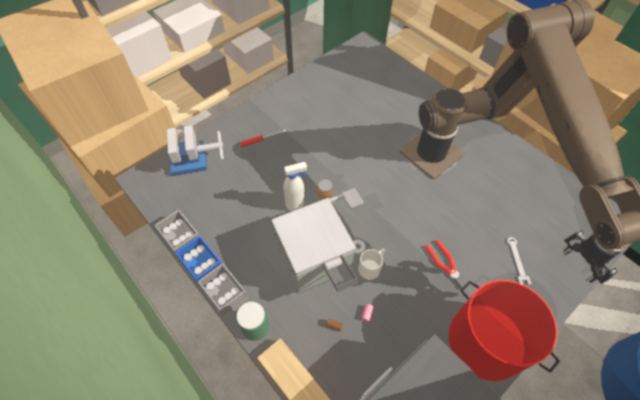

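Run:
```python
from h import *
M=R.from_quat(get_state()["tcp_rot"]).as_matrix();p=np.array(get_state()["eef_pos"])
for w in [(.40,.42,.235),(.468,.006,.20)]:
    print(w,(M.T@(np.array(w)-p)).round(4));p=np.array(w)
```

```text
(0.4, 0.42, 0.235) [-0.2669 -0.1601 -0.0037]
(0.468, 0.006, 0.2) [-0.1808 -0.3786  0.035 ]
```

Both full views show the red bucket at top (66,230), scene (505,325), close to the straight path; the rest of the path is clear. I'll locate its rim.

Run:
```python
from h import *
N=lambda x,y:(x/640,y/400)
c,e=tri(N(506,327),N(62,229));print(c,e)
for z in(.2,.25,.3,.35):print(z,[onz("top",N(*q),z)[:2].round(3).tolist() for q in[(126,232),(62,276),(105,262)]],onz("scene",N(475,295),z)[:2].round(3))
M=R.from_quat(get_state()["tcp_rot"]).as_matrix();p=np.array(get_state()["eef_pos"])
for w in [(.25,.50,.25),(.31,.35,.25),(.40,.18,.24),(.468,.006,.18)]:
    print(w,np.hypot(*w[:2]),(M.T@(np.array(w)-p)).round(4));p=np.array(w)
```

```text
[0.45102043 0.61925555 0.1607919 ] 0.00964673928304586
0.2 [[0.443, 0.426], [0.328, 0.586], [0.364, 0.476]] [0.458 0.505]
0.25 [[0.44, 0.407], [0.329, 0.561], [0.364, 0.456]] [0.484 0.507]
0.3 [[0.438, 0.388], [0.331, 0.537], [0.364, 0.435]] [0.51  0.508]
0.35 [[0.435, 0.37], [0.332, 0.512], [0.364, 0.415]] [0.537 0.51 ]
(0.25, 0.5, 0.25) 0.5590169943749475 [-0.1006 -0.1251 -0.0187]
(0.31, 0.35, 0.25) 0.46754678910243835 [-0.0995 -0.1273 -0.    ]
(0.4, 0.18, 0.24) 0.4386342439892262 [-0.1339 -0.1381  0.01  ]
(0.468, 0.006, 0.18) 0.46803845995815346 [-0.1139 -0.1481  0.06  ]
```

```bash
python3 -m handwheel '[[[0,-0.025,-0.031,-0.005,0],[0,-0.025,-0.031,-0.005,0],[0,-0.025,-0.031,-0.005,0],[0,-0.025,-0.031,-0.004,0],[0,-0.025,-0.032,0,0],[0,-0.025,-0.032,0,0],[0,-0.025,-0.032,0,0],[0,-0.025,-0.032,0,0]]]' 60; python3 -m handwheel '[[[0,-0.027,-0.028,0.002,0],[0,-0.027,-0.028,0.002,0],[0,-0.027,-0.028,0.002,0],[0,-0.027,-0.028,0.002,0],[0,-0.027,-0.028,0.002,0],[0,0,0,0,0],[0,0,0,0,0],[0,0,0,0,0]]]'
```

```text
time: 1.67
eef_pos: [0.3103, 0.3487, 0.2506]
tcp_rot: [0.141, 0.99, 0.0, 0.0]
contact_force: [1.1, -0.4, 0.9]
opening: 0.002
finger_force: 0.0
time: 2.33
eef_pos: [0.4005, 0.1785, 0.2405]
tcp_rot: [0.141, 0.99, 0.0, -0.0]
contact_force: [0.8, -0.0, 0.1]
opening: -0.003
finger_force: 0.0
```

```bash
python3 -m handwheel '[[[0,-0.023,-0.030,0.006,0],[0,-0.023,-0.030,0.008,0],[0,-0.023,-0.030,0.010,0],[0,-0.023,-0.030,0.015,0],[0,-0.023,-0.028,0.020,0],[0,0,0,0,0],[0,0,0,0,0],[0,0,0,0,0]]]'
python3 - <<'E'
from h import *
ims=[viewer.read_camera(c) for c in("scene","top")]
v=cv2.resize(ims[0][150:250,290:410],None,fx=4,fy=4,interpolation=2)
w=cv2.resize(ims[1][170:270,230:350],None,fx=4,fy=4,interpolation=2)
cv2.imwrite("pics/pad1.png",cv2.resize(np.hstack([v,w]),None,fx=.83,fy=.83))
E
```

```text
time: 3.0
eef_pos: [0.4697, 0.0056, 0.1815]
tcp_rot: [0.14, 0.99, 0.0, -0.0]
contact_force: [0.3, 0.4, -0.3]
opening: 0.002
finger_force: 0.0
```

View pics/pad1.png

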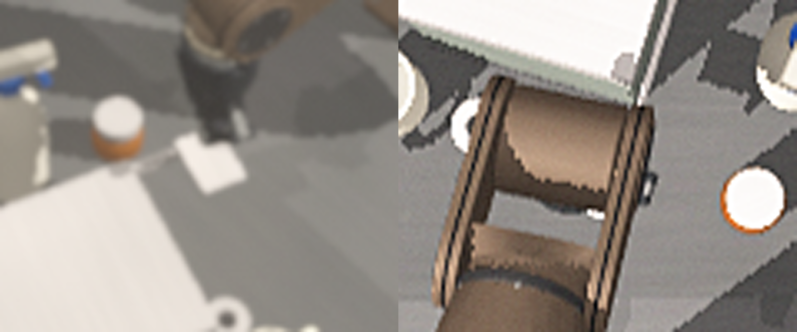

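The fingertips hover over the pad (scene crop (228,138), pad (212,163)), clear of the jar and the lid. Next is the descent to contact.

```bash
python3 -m handwheel '[[[0,0,0,0.008,0],[0,0,0,0.008,0],[0,0,0,0.004,0],[0,0,0,0,0],[0,0,0,0,0]]]'; python3 -m handwheel '[[[0,0,0,0.004,0],[0,0,0,0.004,0],[0,0,0,0.004,0],[0,0,0,0.003,0],[0,0,0,0,0]]]'
```

```text
time: 3.52
eef_pos: [0.4693, 0.0044, 0.1607]
tcp_rot: [0.141, 0.99, 0.0, -0.001]
contact_force: [-0.9, 0.4, -0.4]
opening: -0.001
finger_force: 0.0
time: 3.93
eef_pos: [0.4699, 0.004, 0.1468]
tcp_rot: [0.141, 0.99, 0.0, -0.0]
contact_force: [-1.9, 0.9, 6.1]
opening: 0.001
finger_force: 2.9
```

```bash
python3 -m handwheel '[[[0,0,0,0.004,0],[0,0,0,0.004,0],[0,-0.0005,0,0.004,0],[0,-0.0005,0,0.004,0],[0,-0.0005,0,0.004,0],[0,-0.0005,0,0.004,0],[0,-0.0005,0,0.004,0],[0,-0.0005,0,0.004,0],[0,-0.0005,0,0.004,0],[0,-0.0005,0,0.004,0],[0,-0.0005,0,0.004,0],[0,0,0,0,0]]]'
python3 - <<'E'
from h import *
im=viewer.read_camera("scene")
cv2.imwrite("pics/mid.png",cv2.resize(im[140:320,250:430],None,fx=3,fy=3,interpolation=2))
E
```

```text
time: 4.93
eef_pos: [0.4741, 0.0027, 0.1012]
tcp_rot: [0.141, 0.99, -0.0, 0.0]
contact_force: [-2.8, 0.8, 3.3]
opening: -0.003
finger_force: 2.8
```

View pics/mid.png

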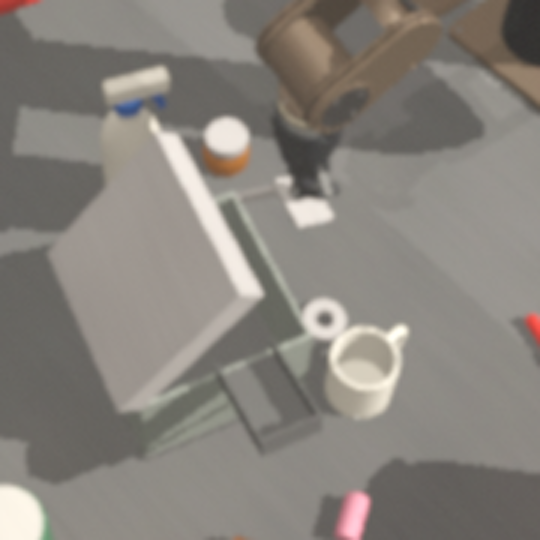

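The lid stands about 0.8 rad open, the chute is empty (the roller has rolled in), and the fingers are still on the pad near crop (312,200). I'll press on gently to the stop.

```bash
python3 -m handwheel '[[[0,-0.001,0,0.003,0],[0,-0.001,0,0.003,0],[0,-0.001,0,0.003,0],[0,0,0,0,0]]]'; python3 -m handwheel '[[[0,-0.0005,0,0.002,0],[0,-0.0005,0,0.002,0],[0,0,0,0,0]]]'
```

```text
time: 5.32
eef_pos: [0.4774, 0.0018, 0.0926]
tcp_rot: [0.141, 0.99, -0.0, 0.001]
contact_force: [0.1, 0.3, 0.1]
opening: -0.001
finger_force: 0.0
time: 5.57
eef_pos: [0.4784, 0.0015, 0.0891]
tcp_rot: [0.141, 0.99, -0.0, 0.001]
contact_force: [-0.3, 0.7, 2.2]
opening: -0.0
finger_force: 1.3
```

```bash
python3 -m handwheel '[[[0,-0.0005,0,0.002,0],[0,0,0,0.001,0],[0,0,0,0,0]]]'; python3 -m handwheel '[[[0,0,0,0.001,0],[0,0,0,0.001,0],[0,0,0,0,0]]]'
```

```text
time: 5.82
eef_pos: [0.4787, 0.0015, 0.0883]
tcp_rot: [0.141, 0.99, -0.0, -0.001]
contact_force: [-6.9, 0.7, 11.8]
opening: -0.001
finger_force: 7.0
time: 6.07
eef_pos: [0.4788, 0.0014, 0.088]
tcp_rot: [0.141, 0.99, -0.0, -0.001]
contact_force: [-11.8, 1.7, 22.5]
opening: -0.002
finger_force: 12.4
```

That is the hard stop (22 N). I'll hold there and verify.

```bash
python3 -m handwheel '[[[0,0,0,0,0],[0,0,0,0,0],[0,0,0,0,0],[0,0,0,0,0],[0,0,0,0,0],[0,0,0,0,0],[0,0,0,0,0],[0,0,0,0,0],[0,0,0,0,0],[0,0,0,0,0]]]'
python3 - <<'E'
from h import *
a=viewer.read_camera("scene")[140:320,250:430];b=viewer.read_camera("top")[80:260,180:360]
cv2.imwrite("pics/open.png",cv2.resize(np.hstack([a,b]),None,fx=2.2,fy=2.2,interpolation=2))
E
```

```text
time: 6.9
eef_pos: [0.4788, 0.0015, 0.088]
tcp_rot: [0.141, 0.99, -0.0, -0.001]
contact_force: [-10.7, 1.9, 22.6]
opening: -0.002
finger_force: 12.3
```

View pics/open.png

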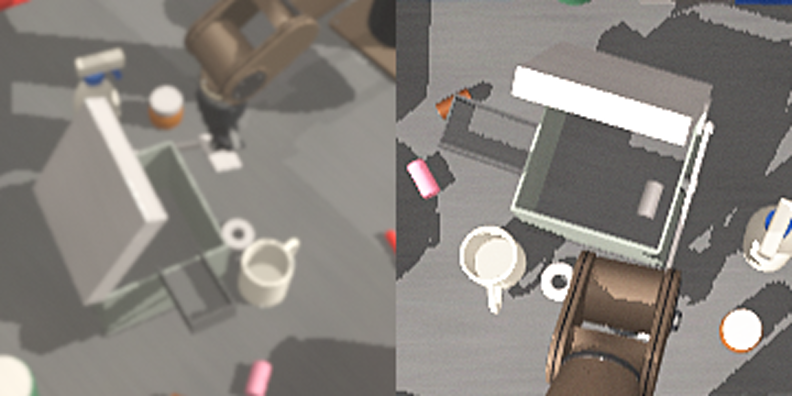

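In the top crop the roller lies inside the bin at (650,198), and the lid is fully open. Now the lever comes up slowly.

```bash
python3 -m handwheel '[[[0,0,0,-0.002,0],[0,0,0,-0.003,0],[0,0.0005,0,-0.003,0],[0,0.0005,0,-0.003,0],[0,0.0005,0,-0.003,0],[0,0.0005,0,-0.003,0],[0,0.0005,0,-0.003,0],[0,0.0005,0,-0.003,0],[0,0.0005,0,-0.003,0],[0,0.0005,0,-0.003,0],[0,0.0005,0,-0.003,0],[0,0.0005,0,-0.003,0]]]'; python3 -m handwheel '[[[0,0.0005,0,-0.003,0],[0,0.0005,0,-0.003,0],[0,0.0005,0,-0.003,0],[0,0.0005,0,-0.003,0],[0,0.0005,0,-0.003,0],[0,0,0,-0.003,0],[0,0,0,-0.002,0],[0,0,0,-0.002,0]]]'
```

```text
time: 8.0
eef_pos: [0.4737, 0.003, 0.1199]
tcp_rot: [0.141, 0.99, 0.0, 0.0]
contact_force: [-2.8, 1.0, 3.9]
opening: -0.0
finger_force: 2.2
time: 8.67
eef_pos: [0.4728, 0.0032, 0.143]
tcp_rot: [0.141, 0.99, -0.0, 0.002]
contact_force: [0.8, 0.8, 6.2]
opening: -0.003
finger_force: 3.1
```

```bash
python3 -m handwheel '[[[0,0,0,-0.002,0],[0,0,0,-0.002,0],[0,0,0,-0.001,0],[0,0,0,-0.001,0],[0,0,0,-0.001,0],[0,0,0,-0.001,0],[0,0,0,-0.001,0],[0,0,0,-0.001,0],[0,0,0,-0.001,0],[0,0,0,-0.001,0],[0,0,0,0,0],[0,0,0,0,0]]]'
```

```text
time: 9.67
eef_pos: [0.4706, 0.0037, 0.1526]
tcp_rot: [0.141, 0.99, 0.0, -0.001]
contact_force: [0.3, -0.4, 0.0]
opening: -0.003
finger_force: 0.0
```

The contact force is zero with the tip at pad-up height, so the lid should be shut. I'll back off upward and toward the robot, then check.

```bash
python3 -m handwheel '[[[0,0,0,-0.002,0],[0,0,0,-0.004,0],[0,0,0,-0.015,0],[0,0,0,-0.025,0],[0,0,0,-0.03,0],[0,0.003,0.028,-0.02,0],[0,0.027,0.028,0,0],[0,0.027,0.028,0,0],[0,0.027,0.028,0,0],[0,0.027,0.028,0,0],[0,0,0,0,0],[0,0,0,0,0]]]'
python3 - <<'E'
from h import *
a=viewer.read_camera("scene")[140:320,250:430];b=viewer.read_camera("top")[80:260,180:360]
cv2.imwrite("pics/end.png",cv2.resize(np.hstack([a,b]),None,fx=2.2,fy=2.2,interpolation=2))
s=get_state();print(s["eef_pos"],s["contact_force"],abs(s["dq"]).max())
E
```

```text
time: 10.67
eef_pos: [0.4029, 0.1704, 0.2497]
tcp_rot: [0.139, 0.99, -0.0, 0.0]
contact_force: [-0.4, -0.5, -0.2]
opening: 0.003
finger_force: 0.0
[0.40400652 0.16869864 0.24958121] [-0.44383726  0.51210428  0.67200513] 0.02950921090203532
```

View pics/end.png

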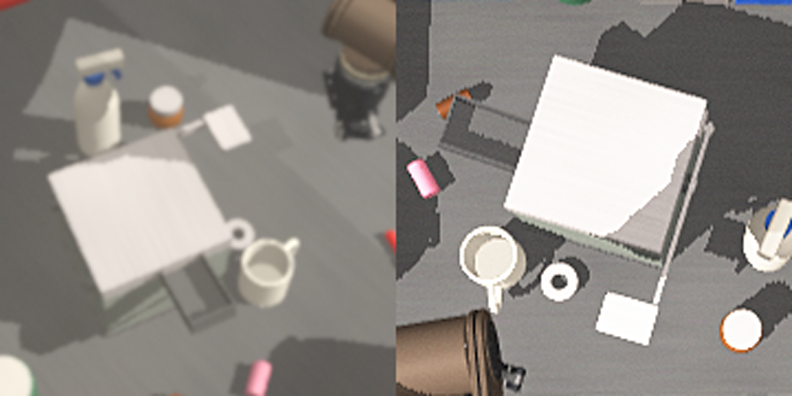

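The lid is shut flat (top crop (605,160)), the pad is up (628,317), the neighbouring things have not moved, and the hand is well clear.

```bash
python3 -m handwheel '[[[0,0,0,0,0],[0,0,0,0,0],[0,0,0,0,0],[0,0,0,0,0],[0,0,0,0,0],[0,0,0,0,0]]]' && python3 -c "
from plant import sign_off
print(sign_off())"
```

```text
time: 11.27
eef_pos: [0.4038, 0.1687, 0.2493]
tcp_rot: [0.141, 0.99, -0.0, -0.0]
contact_force: [0.7, -0.0, -0.2]
opening: -0.006
finger_force: 0.0
the job is handed in; nothing more can be done
None
```

The job is handed in at 11.3 s: the roller rolled into the bin, the lid came down slowly on the lever and is shut, and the hand is clear; nothing else on the bench looked moved, and `sign_off` gave no verdict.

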